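# Click the draw indicator on to the marked draw

## Robot

A 7-joint arm with a two-finger parallel gripper is mounted at the origin on the work surface. World frame = base frame: x ahead of the robot, y to its left, z up, the work surface at z = 0. Lengths are in m, angles in degrees, forces in N, time in s.
With the tool pointing down it reaches from about 0.425 to 0.875 m from the base axis. Payload 4.7 kg.
Tool frame: the origin (TCP) lies at the very end of the fingers, on their centre line; the grasp point (between the pads) lies 19 mm behind it; z points along the fingers, y is the line along which they close (so a half turn about z gives the same grasp; the last joint's range is limited). The gripper opens to 87 mm and grips with 3 to 60 N. Pads are 19 mm wide; open, the fingers measure 117 mm over their backs; the gripper's body (75 mm by 190 mm) begins 51 mm behind the grasp point.
Start: joints at [66.068, 18.392, -4.016, 83.108, 1.295, 78.541, -3.26], TCP at [0.272, -0.59, 0.223] pointing down, gripper open.
Joint ranges: [-163.93, 163.93], [-17.29, 119.83], [-79.2, 71.16], [3.27, 140.29], [-89.18, 269.18], [5.43, 117.66], [-154.24, 154.24]. Speed limits (degrees/s): [147.25, 147.25, 180, 180, 180, 180, 180].

## Interface

Orientations are given as [roll, pitch, yaw] about the fixed x, y, z axes, in that order (R = Rz(yaw) Ry(pitch) Rx(roll)).
In Python, from cell import telemetry, cams, env gives the robot as it stands.
- The arm moves only by the tool arm_command, never from a script. Its argument "series" is text: rows parted by semicolons, each of 5 numbers parted by spaces: the shift along the tool's x, y, z in mm, then the turn about the tool's z in rad, then the closure in counts, from 0 (fully open) to 255 (shut). A call has 1 to 20 rows; each row shifts and turns the commanded pose from where the row before left it, along the tool's axes as they then stand; what a row does not reach is not made up. A row lasts 1/12 s, in which the tool goes at most 41.7 mm and 7.16 degrees, less where a joint would pass 70% of its speed; a pose out of reach is approached as far as the arm can. A call is refused whole if a number of a shift passes 41.7 or a number of a turn 0.125, either way. A call with a gripper value outside its range is refused whole. The fingers move at their own pace and stop on an object; "squeeze" is the grip in N (left out, the last holds). Time passes only in rows, so rows that do not move let the fingers close. It gives the time, the measured TCP pose, the force, the opening and the grip force at its end, in the units of the state.
- telemetry.get_obs(): the state, without advancing time (a new reading comes with each control period).
- cams.read_camera(name): name is "side" or "top" or "wrist"; returns the picture (384x512x3 uint8, blue, green, red); there is no depth.
- cams.calibration(name): a dict with "K" (3x3 intrinsics, pixels), "dist" ([k1, k2, p1, p2, k3] as OpenCV has them; the pictures are not rectified), "origin" and "rotation" of the camera in the world; the wrist camera has in their place "hand_eye" (4x4, takes a point from camera to tool coordinates, whose origin is the TCP and whose axes are the flange's). Camera axes: x right, y down, z forward; pixel columns grow to the right and rows downward; lengths in m; the calibration is good to about 2 mm. A picture is of the moment at which its call begins: read the wrist's pose just before it. calibration takes no time and is no camera call.
- env.sign_off(): hands the job in; it is judged then, once.
The state is a dict: "time_s": time; "qpos": joint angles; "joint_velocities": joint speeds; "effort": joint torques, N m; "tool_pos": TCP position; "tool_rot": TCP orientation; "force": force on the tool from outside, world axes, zero at the start; "wrist_torque": the same for the moment, N m; "grip_width": finger opening in m; "grasp_force": force on a finger pad.
Only numpy, scipy, OpenCV 4.12 (cv2) and the standard library are available. Lean on these libraries where they do the work, as an engineer would, in place of code of your own. Each camera call takes 0.05 s, during which the arm holds its last target. There are 200 camera calls.

## Task

On the ticket seller's table stands a draw indicator, a toothed wheel lying flat on a round base. Flick the edge of the wheel with a fingertip, click by click and always clockwise as seen from above, until its long pointer tooth rests in the click facing the tall marker peg; do not go past the peg or turn the wheel backwards. Be gentle, grip nothing, and leave everything else on the table where it is.

Things in the scene. Friction and masses are not known exactly. Their poses are not given: they have to be found in the camera images.
- counter: The draw indicator, fixed to the table. Origin: centre of its underside, on the wheel's axis; z up. Base: pale wooden disc, radius 102, top at z 12 (mm); on it a grey column, radius 38, up to z 34, carries the wheel (see hub). Below the teeth, from z 12 to 36, is free space outside the column. Its own -x side, which faces the robot up to 0.45 rad askew, has no pegs.
- wheel (a joint): Turn of the wheel, rad; 0 at the start, grows clockwise seen from above. A click at every multiple of 0.785 (45 degrees): a springy detent, 1 to 2 N at the teeth's ends; pushed over half way it snaps on to the next click, well damped. No end stops. At each click teeth stand at multiples of 45 degrees in the indicator's frame; the pointer starts at 135 (from x towards y).
- hub (a point): On the wheel's axis at its top (z 54); turns with it: x along the pointer tooth, z up. The black wheel: a solid disc of radius 42, z 36 to 54, with eight radial teeth of the same height, 8 wide, 45 degrees apart: seven reach out to radius 62, one, the pointer, to 76. A 4 high cap and a ridge along the pointer lie on top (to z 58).
- pointer_tip (a point): End of the long pointer tooth (a round end 18 in diameter), 76 from the wheel's axis, at the wheel's top (z 54).
- peg: Tall dark steel marker peg, upright, 16 diameter, 45 high, fixed in the base disc 90 from the wheel's axis, beyond the teeth; origin at its foot (z 12). It stands at +45, 0 or -45 degrees in the indicator's frame (from x towards y): 2, 3 or 4 clicks clockwise from where the pointer starts. The pointer passes it freely, 6 off its side.
- plug1: A low dark steel blank, 16 in diameter and 4 high, in another of the three places; origin at its foot (z 12).
- plug2: A low steel blank like plug1, in the third place.
- tin: Bystander: round white plastic tin, 84 diameter, 32 high, loose, about 180 from the wheel's axis; origin at the centre of its underside.
- ticket_pad: Bystander: stack of ticket booklets 130 x 70 x 25 high, loose, about 185 from the wheel's axis; origin at the centre of its underside.
- jar: Bystander: small jar, 44 diameter, 55 high, loose, about 175 from the wheel's axis; origin at the centre of its underside.
- stamp: Bystander: wooden hand stamp, 36 diameter, 62 high, loose, about 175 from the wheel's axis; origin at the centre of its underside.
- coin_bowl: Bystander: white bowl, 110 diameter, 40 high, loose, on the robot's right; origin at the centre of its underside.
- stapler: Bystander: stapler 130 x 36 x 40 high, loose, on the robot's left; origin at the centre of its underside.
- calculator: Bystander: desk calculator 140 x 80 x 16 high, loose, on the robot's left; origin at the centre of its underside.
Things that resemble listed ones, but are neither listed nor needed, are in the scene too. What is meant by the counter is not turquoise, and is the larger of those in its own colour.

How it is judged (in metres and radians):
At the end, for the whole second after the job is handed in: The pointer's tip is within 20 mm (horizontally) of the peg's centre line, which is 14 mm when it faces the peg exactly, so within about 10 degrees of it; it was brought there forwards; the wheel is at rest; the bystanders are within 25 mm of where they were (horizontal distance between pointer_tip and peg below 0.02 m and velocity of joint wheel between -0.05 and 0.05 rad/s and value of joint wheel above 1.2 rad and distance of each of tin, ticket_pad, jar, stamp, coin_bowl, stapler, calculator from where it was at the start of the episode below 0.025 m); the robot touches nothing.
It fails at once if the pointer is flicked past the peg (more than about a third of a click beyond it) (y of peg in the frame of hub above 0.03 m and x of peg in the frame of hub above 0 m).
It fails at once if the wheel is turned backwards (anticlockwise), by more than a third of a click from where it rests in a click (value of joint wheel below -0.27 rad or (value of joint wheel between 0.4254 and 0.5154 rad and velocity of joint wheel below -0.15 rad/s) or (value of joint wheel between 1.2108 and 1.3008 rad and velocity of joint wheel below -0.15 rad/s) or (value of joint wheel between 1.9962 and 2.0862 rad and velocity of joint wheel below -0.15 rad/s) or (value of joint wheel between 2.7816 and 2.8716 rad and velocity of joint wheel below -0.15 rad/s)).
It fails at once if the fingers push or squeeze the indicator, its wheel or its peg with more than 20 N (contact force between the fingers and counter above 20 N or contact force between the fingers and peg above 20 N).
It fails at once if one of the other things on the table is shifted or lifted by more than 25 mm (distance of any of tin, ticket_pad, jar, stamp, coin_bowl, stapler, calculator from where it was at the start of the episode above 0.025 m).
It fails at once if the wheel or its stand is pushed with the arm or the gripper's body instead of the fingers (contact force between the arm and counter above 1 N).
It also fails if it takes over 48 s, if anything falls off the work surface, if the arm or the gripper's body presses on something with over 40 N, if the wrist force passes 120 N, or if a joint passes its speed limit or range.

## Working session

There is one attempt and no reset: what is moved stays moved. The work goes in short steps, Python scripts to look and compute and a tool call to move; the robot and the scene stay as the last step left them, time stands still between calls to the robot, and variables do not carry over. Pictures are saved under pics/ and viewed, at most 10 in all, crops included, and the job is handed in when it is done.

Besides the shell and the picture viewer there is one more tool, called after "Emit:" as a command line: name --argument value ..., lists and objects as JSON in quotes. arm_command: Moves the arm, as the interface text tells. Its arguments: {"type":"object","properties":{"series":{"type":"string"},"squeeze":{"type":"number"}},"required":["series"]}

```bash
mkdir -p pics; ls
cat > h.py <<'E'
import numpy as np, cv2
from cell import telemetry, cams, env
from scipy.spatial.transform import Rotation as R
def pose():
    o=telemetry.get_obs(); return np.array(o["tool_pos"]),R.from_euler('xyz',o["tool_rot"],degrees=True).as_matrix()
def cam(n,P=None):
    c=cams.calibration(n);K=np.array(c["K"],float);d=np.array(c["dist"],float)
    if n=="wrist":
        p,Rt=P;H=np.array(c["hand_eye"]);return K,d,p+Rt@H[:3,3],Rt@H[:3,:3]
    return K,d,np.array(c["origin"]),np.array(c["rotation"])
def ray(n,px,z,P=None):
    K,d,o,r=cam(n,P)
    u=cv2.undistortPoints(np.array(px,float).reshape(-1,1,2),K,d).reshape(-1,2)
    v=np.c_[u,np.ones(len(u))]@r.T
    return o+v*((z-o[2])/v[:,2])[:,None]
def proj(n,X,P=None):
    K,d,o,r=cam(n,P);Y=(np.atleast_2d(X)-o)@r
    return cv2.projectPoints(Y,np.zeros(3),np.zeros(3),K,d)[0].reshape(-1,2)
E
python3 - <<'E'
from h import *
print(telemetry.get_obs())
a=cams.read_camera("top");b=cams.read_camera("side")
cv2.imwrite("pics/top0.png",a);cv2.imwrite("pics/side0.png",b)
cv2.imwrite("pics/both.png",cv2.resize(np.vstack([a,b]),None,fx=.78,fy=.78))
for n in("top","side"):print(cams.calibration(n))
E
```

```text
pics
{'time_s': 0.0, 'qpos': array([66.06711663, 18.44072222, -4.01589691, 83.17461754,  1.29498579,
       78.54186645, -3.26042817]), 'joint_velocities': array([ 0.02278143, -0.00379687, -0.11604136, -0.06189836, -0.0652042 ,
       -0.06371979,  0.03711442]), 'effort': array([-8.66016489e-04, -4.91292465e+01, -4.04656129e-01, -3.12525666e+01,
       -6.40279963e-02,  4.37662541e-02,  1.93483384e-04]), 'tool_pos': array([ 0.27175611, -0.58984811,  0.22144523]), 'tool_rot': array([-1.79888040e+02,  5.65764060e-03,  2.47425481e+01]), 'force': array([ 0.35296011, -0.31406068, -0.25610851]), 'wrist_torque': array([ 0.01422498, -0.0063003 ,  0.05079029]), 'grasp_force': 0.0, 'grip_width': 0.08718991753385072}
{'K': array([[403.00294979,   0.        , 249.87666192],
       [  0.        , 403.00294979, 189.62097476],
       [  0.        ,   0.        ,   1.        ]]), 'dist': array([-0.07604691,  0.        ,  0.        ,  0.        ,  0.        ]), 'origin': array([0.35458585, 0.00804982, 1.256586  ]), 'rotation': array([-172.69010984,    0.50310855,  -89.05947804])}
{'K': array([[400.02507721,   0.        , 248.58460667],
       [  0.        , 400.02507721, 191.28633079],
       [  0.        ,   0.        ,   1.        ]]), 'dist': array([0.03977076, 0.        , 0.        , 0.        , 0.        ]), 'origin': array([ 0.45186106, -0.89683807,  0.72600545]), 'rotation': array([-127.16372376,   -0.64320878,   -2.20326398])}
```

View pics/top0.png

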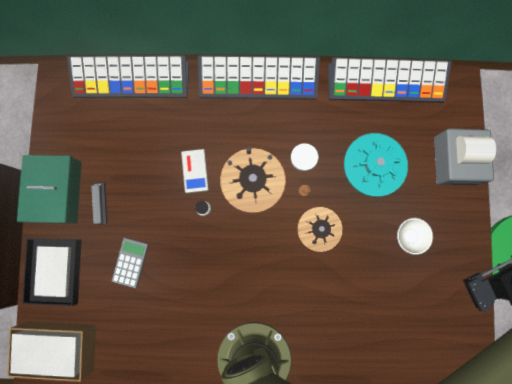

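View pics/side0.png

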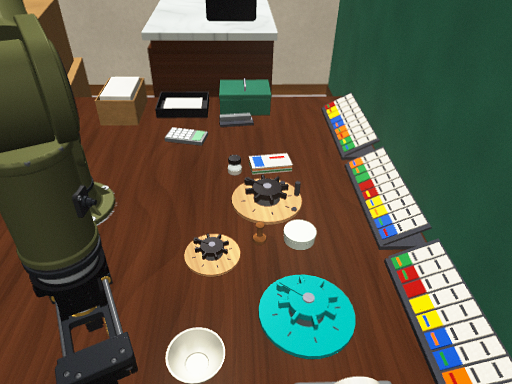

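Candidates in the top view are the big pale-wood wheel at (252,180), a small pale-wood one at (320,229) and a turquoise one at (376,164). By the description it is the larger wooden one at (252,180). The tin is at (304,157), the stamp at (304,190), the jar at (203,208) and the pad at (195,171).

```bash
sed -i 's/np.array(c\["rotation"\])$/R.from_euler("xyz",c["rotation"],degrees=True).as_matrix()/' h.py
python3 - <<'E'
from h import *
a=cv2.imread("pics/top0.png");b=cv2.imread("pics/side0.png")
A=cv2.resize(a[130:225,170:330],None,fx=5,fy=5,interpolation=cv2.INTER_CUBIC)[:, :800]
cv2.imwrite("pics/cA.png",A)
hsv=cv2.cvtColor(a,cv2.COLOR_BGR2HSV);print(hsv[200,235],hsv[180,252],hsv[130,252])
m=cv2.inRange(hsv,(8,60,150),(25,190,255));m=cv2.morphologyEx(m,cv2.MORPH_CLOSE,np.ones((3,3)))
for c in cv2.findContours(m,cv2.RETR_EXTERNAL,cv2.CHAIN_APPROX_NONE)[0]:
    if cv2.contourArea(c)>500:
        w=ray("top",c.reshape(-1,2),.012);(x,y),r=cv2.minEnclosingCircle(w[:,:2].astype(np.float32));print("disc",x,y,r,cv2.contourArea(c))
for n,p,z in(("tin",(304,157),.032),("stamp",(304,190),.062),("jar",(203,208),.055),("pad",(195,171),.025)):print(n,ray("top",p,z))
m=(hsv[...,2]<75)[140:215,215:290]
print("hubcap",ray("top",(252.5,178),.058))
E
```

```text
[ 16 104 219] [123  16 179] [ 11 125  96]
disc 0.39612269401550293 -0.19514867663383484 0.06997834146022797 1534.5
disc 0.5453325510025024 0.014254211448132992 0.10277649015188217 3208.5
tin [[ 0.6159188  -0.14460674  0.032     ]]
stamp [[ 0.50896974 -0.14071704  0.062     ]]
jar [[0.45089524 0.16061545 0.055     ]]
pad [[0.56811635 0.1929717  0.025     ]]
hubcap [[0.54353018 0.01378096 0.058     ]]
```

View pics/cA.png

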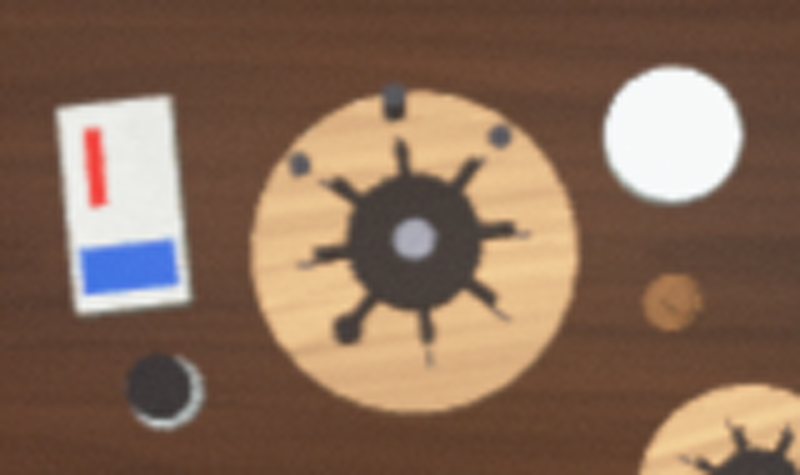

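Crop: tall peg top at (392,92) with its foot near (395,115), so it is the middle place and needs 3 clicks. The plugs are at (300,163) and (500,135), the hub cap at (414,238), and the pointer's round end at (347,330), lower left.

Run:
```python
from h import *
f=lambda x,y:(170+x/5-.4,130+y/5-.4)
c=np.array([.5445,.014])
for n,p,z,e in(("plug+45",f(300,163),.016,45),("plug-45",f(500,135),.016,-45),("pegtop",f(393,90),.057,0),("ptr",f(347,330),.054,135),("t180",f(428,338),.054,180),("t90",f(310,255),.05,90),("t-90",f(515,230),.05,-90)):
    w=ray("top",p,z)[0,:2]-c;print(n,w,np.hypot(*w),(np.degrees(np.arctan2(w[1],w[0]))-e+180)%360-180)
a=ray("side",[(268,185)],.058);print("cap side",a)
yaw=np.radians(8);p,_=pose();print(p)
```

```text
plug+45 [0.05469475 0.07252199] 0.09083477137637244 7.977073602807167
plug-45 [ 0.07441617 -0.05260811] 0.09113385021503417 9.741805200942537
pegtop [0.09266417 0.01432941] 0.0937655651542935 8.79047996700254
ptr [-0.05444084  0.03951282] 0.06726862350703208 9.028086324434355
t180 [-0.05852141 -0.00921062] 0.05924180316633157 8.944348984566886
t90 [-0.00862445  0.06299479] 0.06358242079185882 7.795747755593709
t-90 [ 0.00857868 -0.06099651] 0.061596817377085784 8.00568826009561
cap side [[0.54921454 0.01158219 0.058     ]]
[ 0.27178203 -0.58992105  0.22159074]
```

Emit:
arm_command --series "0 0 0 -0.118 255;0 0 0 -0.118 255;0 0 0 -0.118 255;0 0 0 -0.118 255;0 0 0 -0.118 255;0 0 0 -0.118 255;0 0 0 -0.118 255;0 0 0 -0.118 255;0 0 0 -0.118 255;0 0 0 -0.118 255;0 0 0 -0.111 255;0 29 0 0 255;0 29 0 0 255;0 29 0 0 255;0 29 0 0 255;0 29 0 0 255;0 29 0 0 255;0 29 0 0 255;0 29 0 0 255;0 28 0 0 255" --squeeze 5

```text
time_s: 1.77
tool_pos: [0.5303, -0.5504, 0.2217]
tool_rot: [-180.0, -0.1, 98.7]
force: [-0.5, 0.2, 0.1]
grip_width: 0.0007
grasp_force: 0.0
```

Emit:
arm_command --series "15 0 0 0 255;28 0 0 0 255;30 0 0 0 255;30 0 0 0 255;30 0 0 0 255;30 0 0 0 255;30 0 0 0 255;30 0 0 0 255;30 0 0 0 255;30 0 0 0 255;30 0 0 0 255;30 0 0 0 255;30 0 0 0 255;30 0 0 0 255;30 0 0 0 255;30 0 0 0 255;30 0 0 0 255;25 0 0 0 255;14 0 0 0 255;0 0 0 0 255"

```text
time_s: 3.43
tool_pos: [0.4481, -0.022, 0.2226]
tool_rot: [180.0, 0.0, 99.0]
force: [-0.6, 0.4, -1.2]
grip_width: 0.0004
grasp_force: 0.0
```

```bash
cat >> h.py <<'E'
C=np.array([.5445,.014]);Y=np.radians(8.7);F=np.array([[np.cos(Y),np.sin(Y)],[-np.sin(Y),np.cos(Y)]])
def st():
    o=telemetry.get_obs();p=o["tool_pos"];print("t",o["time_s"],"counter-frame mm",np.round(F@(p[:2]-C)*1e3,1),"z",round(p[2]*1e3,1),"rot",np.round(o["tool_rot"],2),"F",np.round(o["force"],1),"grip",o["grip_width"])
E
python3 - <<'E'
from h import *
st();P=pose();w=cams.read_camera("wrist");cv2.imwrite("pics/w0.png",w)
for r in(76,62):
  for k in range(8):
    a=np.radians(8.7+45*k);print(r,k*45,proj("wrist",[[C[0]+r/1e3*np.cos(a),C[1]+r/1e3*np.sin(a),.054]],P).round()[0])
E
```

```text
t 3.4333 counter-frame mm [-100.8  -21. ] z 222.6 rot [1.800e+02 1.000e-02 9.901e+01] F [-0.6  0.4 -1.2] grip 0.0003647536209834658
76 0 [423. 159.]
76 45 [409. 107.]
76 90 [359.  84.]
76 135 [305. 107.]
76 180 [282. 158.]
76 225 [301. 205.]
76 270 [347. 224.]
76 315 [396. 206.]
62 0 [410. 159.]
62 45 [398. 117.]
62 90 [358.  98.]
62 135 [314. 116.]
62 180 [295. 158.]
62 225 [310. 197.]
62 270 [348. 212.]
62 315 [388. 197.]
```

View pics/w0.png

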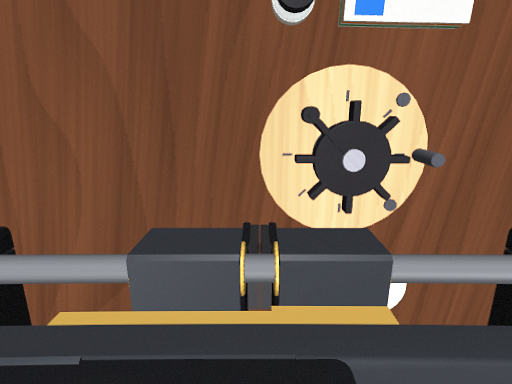

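The wrist view agrees with the model: pointer end at (310,115), 180° tooth end at (296,158), peg at (430,157). Next I lower outside the teeth and move in.

Emit:
arm_command --series "-2 0 10 0 255;0 0 20 0 255;0 0 20 0 255;0 0 20 0 255;0 0 20 0 255;0 0 20 0 255;0 0 20 0 255;0 0 20 0 255;0 0 18 0 255;0 0 12 0 255;0 0 6 0 255;0 0 0 0 255;0 6 0 0 255;0 10 0 0 255;0 10 0 0 255;0 6 0 0 255;0 4 0 0 255;0 0 0 0 255;0 0 0 0 255"

```text
time_s: 5.07
tool_pos: [0.4845, -0.0214, 0.0366]
tool_rot: [-180.0, -0.0, 98.7]
force: [-0.9, -0.8, -0.1]
grip_width: 0.0007
grasp_force: 0.0
```

Run:
```python
from h import *
st();P=pose();w=cams.read_camera("wrist");cv2.imwrite("pics/w1.png",w)
```

```text
t 5.0667 counter-frame mm [-64.7 -25.9] z 36.6 rot [-1.7999e+02 -1.0000e-02  9.8740e+01] F [-0.9 -0.8 -0.1] grip 0.0006535942777193124
```

View pics/w1.png

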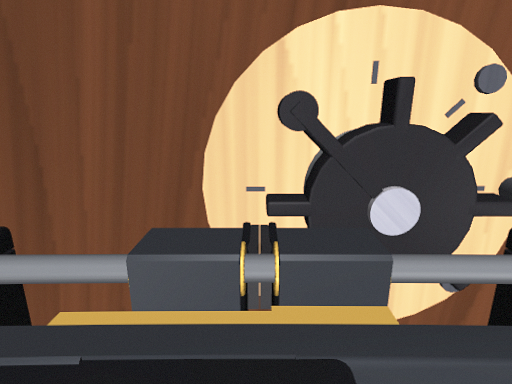

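The wrist view shows the 180° tooth at (285,205) just ahead of the fingers at (260,235). Next is the first push along tool x.

Emit:
arm_command --series "3 0 0 0 255;3 0 0 0 255;3 0 0 0 255;3 0 0 0 255;3 0 0 0 255;3 0 0 0 255;3 0 0 0 255;3 0 0 0 255;3 0 0 0 255;3 0 0 0 255;3 0 0 0 255;3 0 0 0 255;2 0 0 0 255;0 0 0 0 255;0 0 0 0 255;0 0 0 0 255"

```text
time_s: 6.45
tool_pos: [0.4785, 0.016, 0.0365]
tool_rot: [-180.0, -0.0, 98.7]
force: [0.5, -0.3, 0.8]
grip_width: 0.0006
grasp_force: 0.2
```

Run:
```python
from h import *
st();P=pose();w=cams.read_camera("wrist");t=cams.read_camera("top")
cv2.imwrite("pics/w2.png",np.hstack([w[:288,150:512],cv2.resize(t[145:217,215:290],(300,288),interpolation=cv2.INTER_CUBIC)]))
```

```text
t 6.45 counter-frame mm [-65.  12.] z 36.5 rot [-1.7999e+02 -1.0000e-02  9.8710e+01] F [ 0.5 -0.3  0.8] grip 0.0006348163666012932
```

View pics/w2.png

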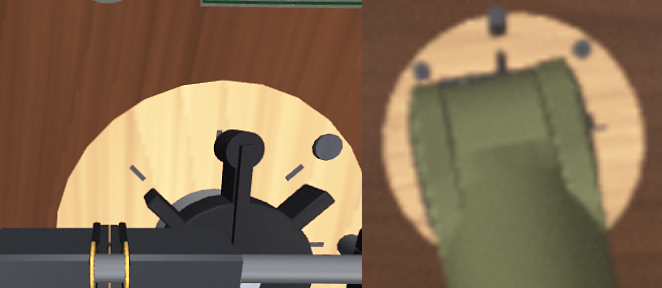

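The pointer at crop (240,150) now points at the 90° tick, so that is one click. I withdraw, go back, and push again.

Emit:
arm_command --series "0 -4 0 0 255;0 -8 0 0 255;0 -10 0 0 255;0 -10 0 0 255;0 -4 0 0 255;0 0 0 0 255;-6 0 0 0 255;-10 0 0 0 255;-12 0 0 0 255;-7 0 0 0 255;-3 0 0 0 255;0 0 0 0 255;0 6 0 0 255;0 10 0 0 255;0 10 0 0 255;0 6 0 0 255;0 4 0 0 255;0 0 0 0 255;0 0 0 0 255"

```text
time_s: 8.13
tool_pos: [0.4843, -0.0213, 0.0363]
tool_rot: [-180.0, -0.0, 98.7]
force: [-0.1, 0.4, -0.9]
grip_width: 0.0003
grasp_force: 0.0
```

Run:
```python
from h import *
st()
```

```text
t 8.1333 counter-frame mm [-64.8 -25.8] z 36.3 rot [-1.7996e+02 -3.0000e-02  9.8750e+01] F [-0.1  0.4 -0.9] grip 0.0002726345687222478
```

Emit:
arm_command --series "3 0 0 0 255;3 0 0 0 255;3 0 0 0 255;3 0 0 0 255;3 0 0 0 255;3 0 0 0 255;3 0 0 0 255;3 0 0 0 255;3 0 0 0 255;3 0 0 0 255;3 0 0 0 255;3 0 0 0 255;2 0 0 0 255;0 0 0 0 255;0 0 0 0 255;0 0 0 0 255"

```text
time_s: 9.47
tool_pos: [0.4785, 0.016, 0.0365]
tool_rot: [-180.0, -0.0, 98.7]
force: [0.2, 1.3, -0.2]
grip_width: 0.0004
grasp_force: 0.2
```

Run:
```python
from h import *
st();P=pose();w=cams.read_camera("wrist")
cv2.imwrite("pics/w3.png",w)
```

```text
t 9.4667 counter-frame mm [-64.9  12. ] z 36.5 rot [-1.7999e+02 -1.0000e-02  9.8710e+01] F [ 0.2  1.3 -0.2] grip 0.0004247028442296983
```

View pics/w3.png

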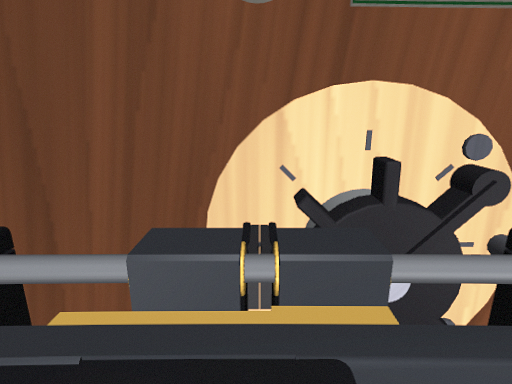

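The pointer at (482,185) now faces the +45 plug, so that is two clicks. One more push, then retreat.

Emit:
arm_command --series "0 -4 0 0 255;0 -8 0 0 255;0 -10 0 0 255;0 -10 0 0 255;0 -4 0 0 255;0 0 0 0 255;-6 0 0 0 255;-10 0 0 0 255;-12 0 0 0 255;-7 0 0 0 255;-3 0 0 0 255;0 0 0 0 255;0 6 0 0 255;0 10 0 0 255;0 10 0 0 255;0 6 0 0 255;0 4 0 0 255;0 0 0 0 255;0 0 0 0 255"

```text
time_s: 11.1
tool_pos: [0.4843, -0.0213, 0.0363]
tool_rot: [-180.0, -0.0, 98.7]
force: [-0.2, -0.1, -0.1]
grip_width: 0.0005
grasp_force: 0.0
```

Emit:
arm_command --series "3 0 0 0 255;3 0 0 0 255;3 0 0 0 255;3 0 0 0 255;3 0 0 0 255;3 0 0 0 255;3 0 0 0 255;3 0 0 0 255;3 0 0 0 255;3 0 0 0 255;3 0 0 0 255;3 0 0 0 255;2 0 0 0 255;0 0 0 0 255;0 0 0 0 255;0 0 0 0 255"

```text
time_s: 12.43
tool_pos: [0.4785, 0.016, 0.0365]
tool_rot: [-180.0, -0.0, 98.7]
force: [0.3, -1.3, -0.1]
grip_width: 0.0004
grasp_force: 0.2
```

Emit:
arm_command --series "0 -4 0 0 255;0 -8 0 0 255;0 -10 0 0 255;0 -10 0 0 255;0 -4 0 0 255;0 0 0 0 255;0 0 -15 0 255;0 0 -25 0 255;0 0 -30 0 255;0 0 -30 0 255;0 0 -30 0 255;0 0 -25 0 255;0 0 -15 0 255;0 0 0 0 255;0 0 0 0 255;0 0 0 0 255"

```text
time_s: 13.77
tool_pos: [0.4424, 0.0104, 0.2056]
tool_rot: [-179.9, -0.0, 98.7]
force: [-0.6, 0.4, -0.5]
grip_width: 0.0007
grasp_force: 0.0
```

Run:
```python
from h import *
st();w=cams.read_camera("wrist")
cv2.imwrite("pics/w4.png",w);st()
```

```text
t 13.7667 counter-frame mm [-101.4   11.9] z 205.6 rot [-1.7993e+02 -1.0000e-02  9.8710e+01] F [-0.6  0.4 -0.5] grip 0.0006542806306719574
t 13.8167 counter-frame mm [-101.7   11.9] z 205.2 rot [-1.7988e+02 -3.0000e-02  9.8710e+01] F [ 0.4 -0.9 -0.4] grip 0.0008423043010533085
```

View pics/w4.png

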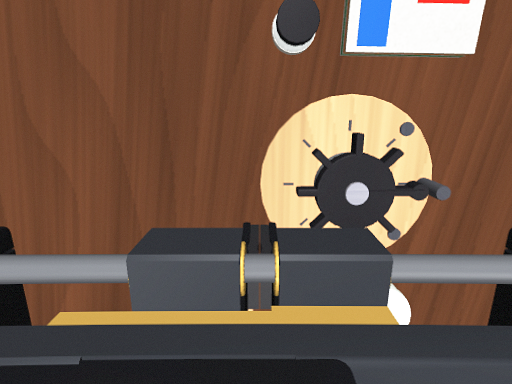

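The pointer end at (418,189) faces the tall peg at (435,190), and the arm is clear of everything.

```bash
python3 -c "
from h import *
print(env.sign_off())"
```

```text
the job is handed in; nothing more can be done
None
```

I flicked the wheel three clicks clockwise; the last picture shows its pointer facing the tall peg with the arm clear, and I handed the job in at about 14 s (no verdict came back).

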